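Set the attenuator module to 40 and slide it in behind its catch

ROBOT

A 6-joint arm with a two-finger parallel gripper is mounted at the origin on the work surface. World frame = base frame: x ahead of the robot, y to its left, z up, the work surface at z = 0. Lengths are in mm, angles in degrees, forces in N, time in s.
With the tool pointing down it reaches from about 350 to 850 mm from the base axis. Payload 8.1 kg.
Tool frame: the origin (TCP) lies at the very end of the fingers, on their centre line; the grasp point (between the pads) lies 19 mm behind it (r.grip_depth is the distance from the TCP to the grasp point, in mm); z points along the fingers, y is the direction in which the jaws open and shut (so a half turn about z gives the same grasp; the last joint's range is limited). The gripper opens to 85 mm and grips with 20 to 120 N. Pads are 22 mm wide; open, the fingers measure 114 mm over their backs; the gripper's body (76 mm by 85 mm) begins 54 mm behind the grasp point. The pads swing forward as they close: fully open they stand 13 mm farther back than shut.
Start: joints at [67.529, 7.471, 85.268, -0, 87.261, -4.893], TCP at [181.184, 571.994, 210.792] pointing down, gripper open.
Joint ranges: [-169.43, 169.43], [-51.17, 129.36], [1.28, 143.12], [-76.62, 256.62], [0, 156.53], [-152.29, 152.29]. Speed limits (degrees/s): [136.94, 136.94, 159.86, 180, 180, 180].

INTERFACE

Orientations are given as [roll, pitch, yaw] about the fixed x, y, z axes, in that order (R = Rz(yaw) Ry(pitch) Rx(roll)).
In Python, from bench import status, viewer, hand_in, r gives the robot as it stands.
- The arm moves only by the shell command python3 -m crank 'ROWS' [OPENING] [FORCE]. ROWS is a JSON object of lists of equal length, an entry for each row: "slide": the shift along the tool's x, y, z in m, a list of three; "twist": the turn about the tool's z in rad. A call has 1 to 8 rows; each row shifts and turns the commanded pose from where the row before left it, along the tool's axes as they then stand; what a row does not reach is not made up. A row lasts 1/10 s, in which the tool goes at most 50 mm and 8.59 degrees, less where a joint would pass 70% of its speed; a pose out of reach is approached as far as the arm can. A call with a gripper value outside its range is refused whole. OPENING is the closure, from 0 (fully open) to 1 (shut), set as the call begins (- or left out, the last holds). The fingers move at their own pace and stop on an object; FORCE is the grip in N (left out, the last holds). Time passes only in rows, so rows that do not move let the fingers close. It gives the time, the measured TCP pose, the force and the opening at its end, in the units of the state.
- status.sense(): the state, without advancing time (a new reading comes with each control period).
- viewer.snapshot(name): name is "scene" or "top" or "wrist"; returns a dict with "img" (400x640x3 uint8, red, green, blue), "fx", "fy", "cx", "cy" (pixels), "k1" (the pictures are not rectified: a ray, as slopes to the right and down, at radius r is drawn at 1 + k1 r^2 times it, then the intrinsics apply), "R" (3x3) and "t" (3): a world point X has camera coordinates R X + t; the wrist camera has in their place "hand_eye" (4x4, takes a point from camera to tool coordinates, whose origin is the TCP and whose axes are the flange's). Camera axes: x right, y down, z forward; pixel columns grow to the right and rows downward; lengths in mm; the calibration is good to about 2 mm. A picture is of the moment at which its call begins: read the wrist's pose just before it. There is no depth.
- hand_in(): hands the job in, once; it reports no verdict.
The state is a dict: "time": time; "joint_pos": joint angles; "qd": joint speeds; "joint_efforts": joint torques, N m; "tool_pos": TCP position; "tcp_rot": TCP orientation; "ft_force": force on the tool from outside, world axes, zero at the start; "wrist_torque": the same for the moment, N m; "finger_gap": finger opening in mm.
Only numpy, scipy, OpenCV 4.12 (cv2) and the standard library are available. Lean on these libraries where they do the work, as an engineer would, in place of code of your own. Each camera call takes 0.05 s, during which the arm holds its last target.

TASK

On the lab bench a blue attenuator module waits in the channel of its dock. First turn the round scale sleeve on top of it until the number 40 clicks in at the red index line; then slide the module along the channel until it is fully home at the end stop, its own edge lifting the yellow catch, which must drop down again behind it. Do not touch the catch with the gripper, keep the module flat in its channel, leave the other things on the bench where they are, and finish with the sleeve still on 40.

Things in the scene. Friction and masses are not known exactly. Their poses are not given: they have to be found in the camera images.
- dock: Fixed metal dock on the table; origin at table height on the channel's centre line. Its +x is the sliding direction (roughly world +y). It spans x -190 to +160 mm and is 110 mm wide. Channel floor 8 mm above the table, guide walls 26 mm high and 83 mm apart. On its -y side a post 74 mm high (x -43 to -25, y -55 to -42 mm) carries the catch.
- dock_stop (a point): Middle of the end stop's face, dock x = +150 mm, 28 mm above the table; the stop is 40 mm high. Fully home, the module's front rests against it and the module's centre is 50 mm before it.
- catch (a joint): Yellow gravity catch, an arm 13 mm wide (dock y -40 to -27 mm), hinged on a level pin. Value in rad: 0 = down at rest, positive = lifted; it falls by its own weight (50 g). A module pushed along +x runs under its slope and lifts it to about 0.2 to 0.3; it drops behind the module's rear once the module is nearly home, which then has about 9 mm of play.
- catch_tip (a point): Free tip of the yellow catch, middle of its width. At rest: dock x = +41 mm, 30 mm above the table. From its pin (dock x = -34 mm, 64 mm above the table) the arm, 6 mm thick, slopes down to this tip.
- module_rear (a point): Centre of the module's flat, upright rear face (-x end, 80 mm wide, 40 mm high), 28 mm above the table; the module can be pushed here towards the dock's +x. Home, it lies at dock x = +50 mm.
- sleeve_grip (a point): On the vertical axis of the scale sleeve, 69 mm above the table. Metal grip barrel 40 mm in diameter, from 54 to 82 mm above the table, standing on a black flange 73 mm in diameter, 5 mm thick, with white numbers 0, 10 ... 70 (40 is black on a yellow field). The point keeps the module's orientation and does not turn with the sleeve.
- sleeve (a joint): Turn of the sleeve in rad. 0 = number 0 at the red index line (on the module's top, -x side). It grows clockwise seen from above; one click is 0.5236 rad = 10 on the scale, so 40 is 2.094. Stops at 0 and 70. A spring detent (about 0.1 N m) draws it into the nearest click when let go.
- mouse: White computer mouse, 100 x 58 x 30 mm, on the table; to be left alone. Origin under its centre.
- tray: Small open cardboard tray, 90 x 70 x 30 mm; to be left alone. Origin under its centre.
- driver: Screwdriver with a red handle, 150 mm long, lying on the table; to be left alone. Origin under it, about half-way along.
- module_mid (a point): Centre of the blue module, which is loose, about 0.6 kg, 100 mm long (its x, along the dock's +x), 80 mm wide, 40 mm high, standing on the channel floor with 1.5 mm side play; the point is 20 mm above its underside. It slides with a few newtons.
Things that resemble listed ones, but are neither listed nor needed, are in the scene too. Leave any purple look-alike of the part that bears module_rear alone.

How it is judged (in metres and radians):
On the way, in this order (a step that is already met when the one before it is completed fails the run):
1. the sleeve clicks in at 40 while the module is still in front of the catch (value of joint sleeve between 1.95 and 2.24 rad and x of module_mid in the frame of dock below -0.06 m and value of joint catch below 0.05 rad), for 0.2 s.
2. the module's edge lifts the catch (value of joint catch above 0.15 rad and contact force between module and catch above 0.02 N and x of module_mid in the frame of dock above -0.05 m), for 0.05 s.
At the end, for the whole second after the job is handed in: The sleeve rests at 40 (within 8 degrees); the module lies flat and still in the channel, no more than 12 mm short of the end stop; the catch is down behind it (joint below 0.06 rad) (value of joint sleeve between 1.95 and 2.24 rad and x of module_mid in the frame of dock between 0.088 and 0.104 m and z of module_mid in the frame of dock below 0.032 m and angle between module_mid's own z axis and vertical below 0.06 rad and value of joint catch below 0.06 rad and linear speed of module below 0.02 m/s); the robot touches nothing.
It fails at once if the gripper or arm pushes on the catch (contact force between any of the fingers, the arm and catch above 1 N).
It fails at once if the module is lifted out or tipped (z of module_mid in the frame of dock above 0.045 m or angle between module_mid's own z axis and vertical above 0.25 rad).
It fails at once if a bystander is moved by more than 30 mm (distance of any of mouse, tray, driver from where it was at the start of the episode above 0.03 m).
It also fails if it takes over 61 s, if anything falls off the work surface, if the arm or the gripper's body presses on something with over 40 N, if the wrist force passes 120 N, or if a joint passes its speed limit or range.

## Working session

There is one attempt and no reset: what is moved stays moved. The work goes in short steps, Python scripts to look and compute and a shell command to move; the robot and the scene stay as the last step left them, time stands still between calls to the robot, and variables do not carry over. Pictures are saved under pics/ and viewed, and the job is handed in when it is done.

```bash
ls; mkdir -p pics; python3 - <<'E'
from bench import status, viewer, r
import cv2
print(status.sense())
for n in ["scene","top","wrist"]:
    s=viewer.snapshot(n); cv2.imwrite(f"pics/{n}0.png",s["img"][:,:,::-1])
    print(n,{k:v for k,v in s.items() if k!="img"})
E
```

```text
pics
{'time': 0.0, 'joint_pos': array([ 6.75308666e+01,  7.51403575e+00,  8.53293370e+01, -1.20091663e-04,
        8.72625283e+01, -4.89279076e+00]), 'qd': array([ 0.01360363, -0.03956509, -0.04347425, -0.08257002, -0.0703725 ,
        0.01928705]), 'joint_efforts': array([ 1.41556582e-03, -5.69399965e+01, -5.00563002e+01,  1.88627214e-04,
        1.45471623e-02,  3.18913578e-05]), 'tool_pos': array([180.93559705, 571.4478278 , 209.75510393]), 'tcp_rot': array([-1.79894475e+02, -8.91295553e-03,  1.62423655e+02]), 'ft_force': array([-0.55471281,  0.92003387,  0.48671247]), 'wrist_torque': array([-0.02836419, -0.02999858, -0.00730057]), 'finger_gap': 85.54307345927155}
scene {'fx': 444.66994370387823, 'fy': 444.66994370387823, 'cx': 325.5219608944103, 'cy': 199.39943495158752, 'k1': -0.020063371312069568, 'R': array([[ 0.60481404,  0.79629948,  0.01034928],
       [ 0.40834063, -0.29893774, -0.86249299],
       [-0.68370893,  0.5258739 , -0.50596318]]), 't': array([-339.83635456, -130.80303524, 1211.23308455])}
top {'fx': 401.2396837128689, 'fy': 401.2396837128689, 'cx': 314.3664201583739, 'cy': 196.07117460501493, 'k1': -0.09624007607024185, 'R': array([[ 0.0251464 , -0.99931425, -0.02717896],
       [-0.99542052, -0.02252171, -0.09290184],
       [ 0.09222602,  0.02939065, -0.99530425]]), 't': array([ 47.35960631, 526.96503693, 746.91028312])}
wrist {'fx': 336.5085632672317, 'fy': 336.5085632672317, 'cx': 315.98339807414806, 'cy': 204.60712770103544, 'k1': -0.05474766202769455, 'hand_eye': array([[ 9.90185563e-04, -9.54896525e-01, -2.96937108e-01,
         7.51061014e+01],
       [ 9.99999509e-01,  9.57680598e-04,  2.54933451e-04,
         2.48124742e-01],
       [ 4.09358398e-05, -2.96937214e-01,  9.54897004e-01,
        -1.62309704e+02],
       [ 0.00000000e+00,  0.00000000e+00,  0.00000000e+00,
         1.00000000e+00]])}
```

View pics/scene0.png

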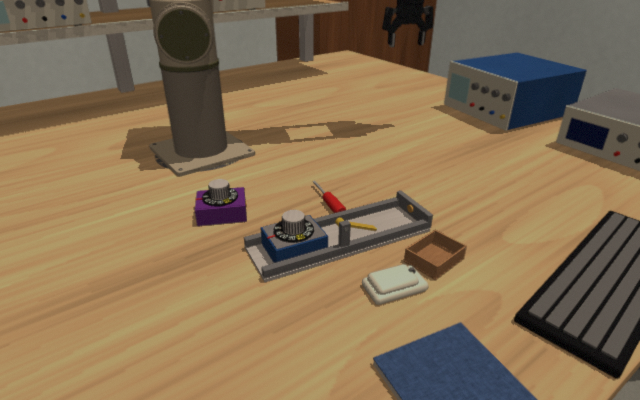

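View pics/top0.png

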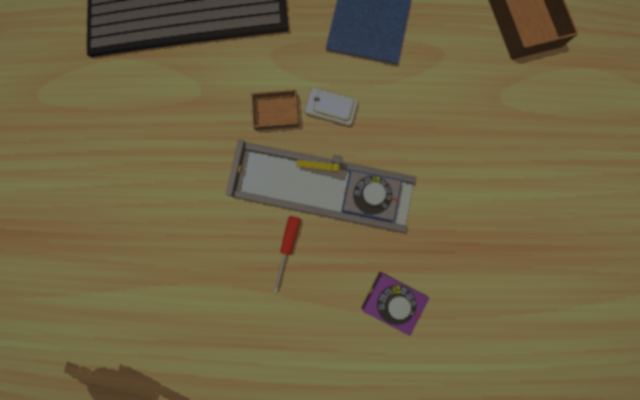

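View pics/wrist0.png

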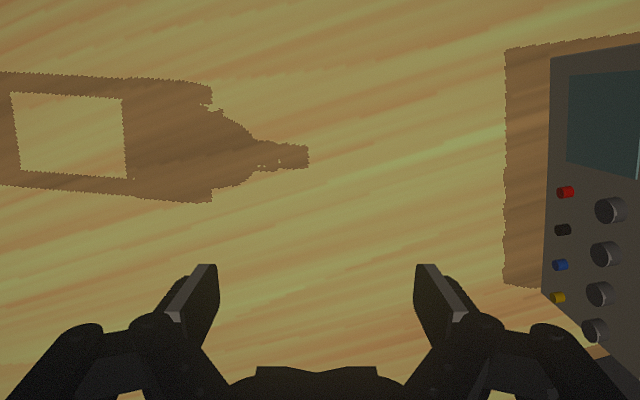

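```bash
cat > h.py <<'E'
import numpy as np, cv2
from scipy.spatial.transform import Rotation as Rn
def K(s): return np.array([[s["fx"],0,s["cx"]],[0,s["fy"],s["cy"]],[0,0,1.]]), np.array([s["k1"],0,0,0.])
def pose(s,st=None):
    if "R" in s: return np.array(s["R"]),np.array(s["t"])
    T=np.eye(4);T[:3,:3]=Rn.from_euler('xyz',st["tcp_rot"],degrees=True).as_matrix();T[:3,3]=st["tool_pos"]
    M=np.linalg.inv(T@np.array(s["hand_eye"])); return M[:3,:3],M[:3,3]
def rays(s,px,st=None):
    k,d=K(s); u=cv2.undistortPoints(np.array(px,float).reshape(-1,1,2),k,d).reshape(-1,2)
    R,t=pose(s,st); return -R.T@t, np.c_[u,np.ones(len(u))]@R
def plane(s,px,z,st=None):
    o,d=rays(s,px,st); return o+d*((z-o[2])/d[:,2])[:,None]
def proj(s,X,st=None):
    R,t=pose(s,st);k,d=K(s)
    return cv2.projectPoints(np.array(X,float).reshape(-1,1,3),cv2.Rodrigues(R)[0],t,k,d)[0].reshape(-1,2)
def crop(s,x0,y0,x1,y1,f,name):
    cv2.imwrite("pics/"+name,cv2.resize(s["img"][y0:y1,x0:x1,::-1],None,fx=f,fy=f,interpolation=cv2.INTER_CUBIC))
E
python3 - <<'E'
import cv2
a=cv2.imread("pics/top0.png")[130:240,220:425]; cv2.imwrite("pics/topz.png",cv2.resize(a,None,fx=3.9,fy=3.9,interpolation=cv2.INTER_CUBIC))
a=cv2.imread("pics/scene0.png")[170:300,235:445]; cv2.imwrite("pics/scz.png",cv2.resize(a,None,fx=3.8,fy=3.8,interpolation=cv2.INTER_CUBIC))
E
```

```text
(no output)
```

View pics/topz.png

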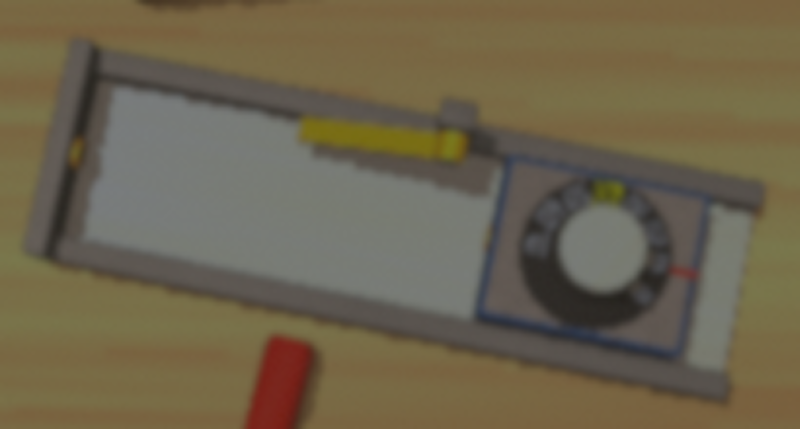

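View pics/scz.png

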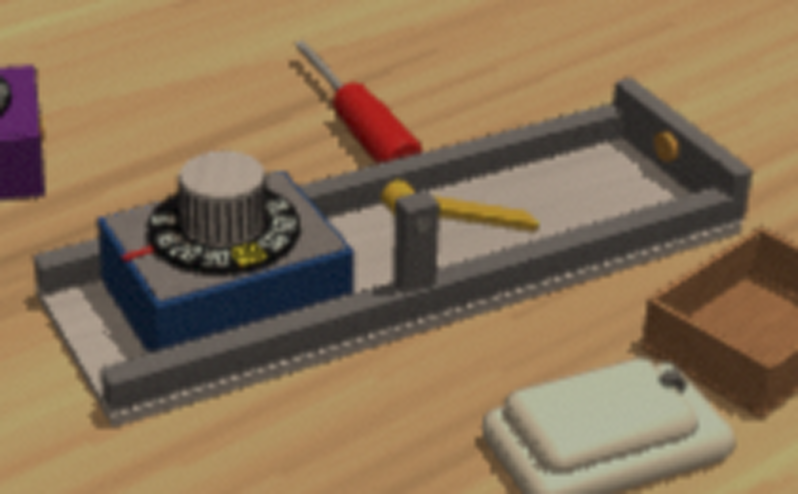

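```bash
python3 - <<'E'
from h import *
from bench import viewer,status
s=viewer.snapshot("top")
f=lambda p:[220+p[0]/3.9,130+p[1]/3.9]
for n,p,z in [("wallUR",(765,183),26),("wallUL",(100,48),26),("stopUL",(80,38),40),("stopLL",(25,253),40),("modTL",(507,155),48),("modTR",(712,195),48),("modBR",(680,355),48),("modBL",(480,315),48),("barrel top",(602,248),82),("idx in",(672,270),48),("idx out",(697,274),48),("40",(608,191),54),("flange c",(597,252),54),("tip",(302,132),30),("wallLR in",(690,368),26),("wallLL in",(85,243),26)]:
    print(n,plane(s,[f(p)],z)[0].round(1))
E
```

```text
wallUR [ 567.2 -135.6   26. ]
wallUL [628.6 197.6  26. ]
stopUL [630.4 205.   40. ]
stopLL [522.8 227.4  40. ]
modTL [574.7  -6.4  48. ]
modTR [ 557.5 -105.1   48. ]
modBR [480.5 -90.2  48. ]
modBL [497.4   5.2  48. ]
barrel top [527.3 -48.4  82. ]
idx in [520.9 -86.1  48. ]
idx out [519.3 -98.1  48. ]
40 [557.5 -54.3  54. ]
flange c [528.2 -49.4  54. ]
tip [587.   94.1  30. ]
wallLR in [475. -99.  26.]
wallLL in [529.8 200.9  26. ]
```

```bash
python3 -m crank '{"slide":[[-0.034,-0.032,0],[-0.034,-0.032,0],[-0.034,-0.032,0],[-0.034,-0.032,0],[-0.034,-0.032,0],[-0.034,-0.032,0],[-0.034,-0.032,0],[-0.034,-0.032,0]],"twist":[0,0,0,0,0,0,0,0]}' 0 40
python3 -m crank '{"slide":[[-0.034,-0.032,0],[-0.034,-0.032,0],[-0.034,-0.032,0],[-0.034,-0.032,0],[-0.034,-0.032,0],[-0.034,-0.032,0],[-0.034,-0.032,0]],"twist":[0,0,0,0,0,0,0]}'
python3 -m crank '{"slide":[[0,0,0],[0,0,0]],"twist":[0.0,0]}'
```

```text
time: 1.0
tool_pos: [363.6, 244.1, 210.8]
tcp_rot: [180.0, 0.0, 162.4]
ft_force: [1.1, -0.0, -0.3]
finger_gap: 85.5
time: 1.7
tool_pos: [523.0, -41.6, 210.8]
tcp_rot: [180.0, 0.0, 162.4]
ft_force: [1.1, 0.2, -0.2]
finger_gap: 85.2
time: 1.9
tool_pos: [522.2, -40.4, 210.2]
tcp_rot: [180.0, -0.1, 162.3]
ft_force: [0.3, 0.7, -0.5]
finger_gap: 85.4
```

```bash
python3 - <<'E'
from h import *
from bench import viewer,status
st=status.sense(); s=viewer.snapshot("wrist"); cv2.imwrite("pics/w1.png",s["img"][:,:,::-1])
print(st["tool_pos"],st["tcp_rot"],st["joint_pos"],st["ft_force"])
d=np.array([.177,.984]);c=np.array([527.5,-49])
print(proj(s,[[*c,82],[*c,54],[*(c-45*d),48],[*(c+76*d+[.984*33,-.177*33]),64]],st).round(1))
E
```

```text
[522.23016429 -40.44641904 210.19960793] [ 1.79993551e+02 -8.38438994e-02  1.62284985e+02] [-1.00511963e+01 -4.28197779e+00  9.73020249e+01  1.75956205e-02
  8.70621880e+01 -8.23370914e+01] [ 0.29408818  0.74493203 -0.47034597]
[[308.3 196.7]
 [308.9 188.9]
 [264.5 193.1]
 [390.9 214.3]]
```

View pics/w1.png

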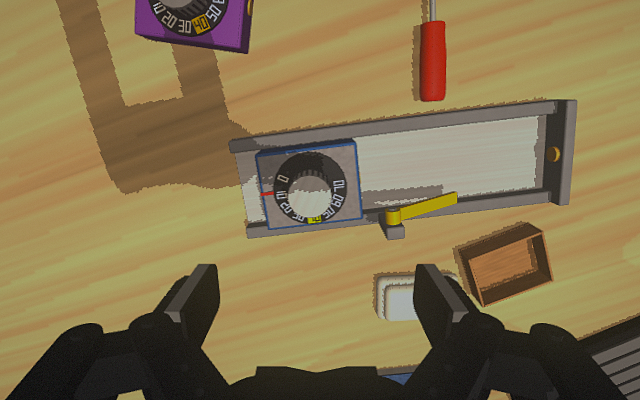

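```bash
python3 - <<'E'
import cv2
a=cv2.imread("pics/w1.png")
cv2.imwrite("pics/w1a.png",cv2.resize(a[130:245,222:382],None,fx=5,fy=5,interpolation=cv2.INTER_CUBIC))
cv2.imwrite("pics/w1b.png",cv2.resize(a[90:245,380:585],None,fx=3.8,fy=3.8,interpolation=cv2.INTER_CUBIC))
E
```

```text
(no output)
```

View pics/w1a.png

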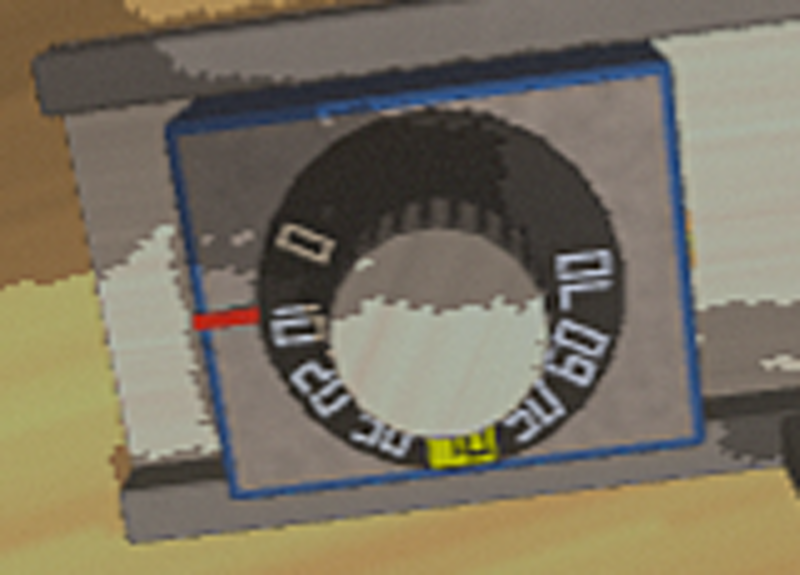

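View pics/w1b.png

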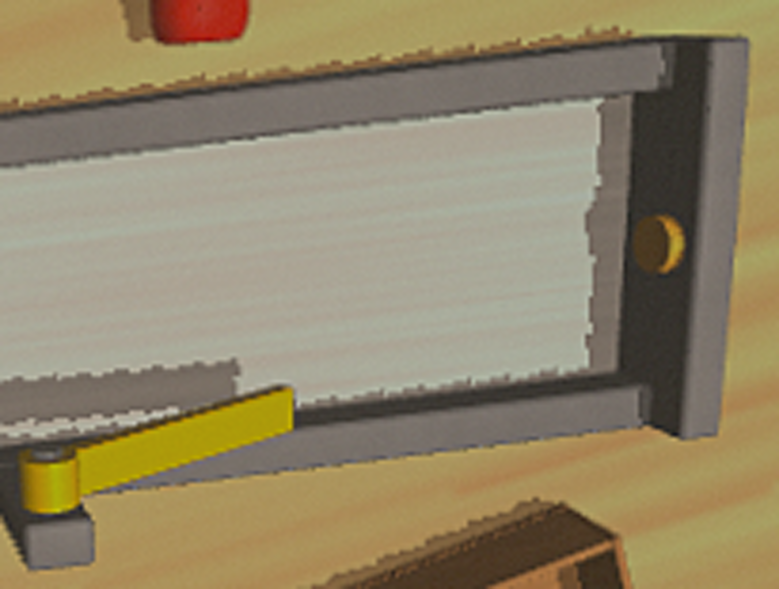

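```bash
python3 - <<'E'
from h import *
from bench import viewer,status
st=status.sense(); s=viewer.snapshot("wrist")
g=lambda p:[222+p[0]/5,130+p[1]/5]; b=lambda p:[380+p[0]/3.8,90+p[1]/3.8]
def P(l,z,f): return plane(s,[f(p) for p in l],z,st)[:,:2]
m=P([(170,130),(668,66),(703,440),(235,495)],48,g); print("mod",m.round(1),m.mean(0))
for v in (m[1]-m[0],m[2]-m[3]): print(np.degrees(np.arctan2(v[1],v[0])),np.linalg.norm(v))
print("barrel",P([(438,332)],82,g)); print("flange",P([(440,288)],54,g))
k=P([(710,40),(748,40),(680,435),(717,435)],40,b); print("stop",k.round(1),"face mid",k[[0,2]].mean(0))
w=P([(35,62),(130,543)],26,g); print("wall rear ends",w.round(1))
w2=P([(128,457),(705,398),],26,g);print("inner wall",w2)
print("stop-dist",np.linalg.norm(k[[0,2]].mean(0)-m.mean(0)))
print(plane(s,[b((293,410))],30,st))
E
```

```text
mod [[ 481.9  -87.4]
 [ 499.3    7.9]
 [ 574.7   -5.7]
 [ 557.1 -101.2]] [528.23364129 -46.58447098]
79.70782151342351 96.92639480831636
79.56566121575567 97.11667097771713
barrel [[527.4300501  -46.82407735]]
flange [[526.44149872 -46.62196165]]
stop [[521.4 218.8]
 [524.2 228.9]
 [627.1 199.7]
 [630.5 210.4]] face mid [574.22321048 209.2792689 ]
wall rear ends [[ 462.4 -113.8]
 [ 568.  -133.3]]
inner wall [[ 548.77721319 -126.33955735]
 [ 573.85285217   -1.99211822]]
stop-dist 259.96402416400514
[[590.29840362  97.7315433   30.        ]]
```

```bash
python3 -m crank '{"slide":[[-0.007,-0.005,0.045],[0,0,0.045],[0,0,0.035],[0,0,0.015],[0,0,0]],"twist":[0,0,0,0,0]}' 0 40
python3 - <<'E'
from h import *
from bench import viewer,status
st=status.sense(); s=viewer.snapshot("wrist"); cv2.imwrite("pics/w2.png",s["img"][:,:,::-1])
s=viewer.snapshot("scene"); crop(s,235,130,445,300,3.5,"s2.png")
E
```

```text
time: 2.5
tool_pos: [525.5, -45.0, 68.8]
tcp_rot: [-180.0, -0.3, 162.5]
ft_force: [0.4, 0.9, 0.7]
finger_gap: 85.5
```

View pics/w2.png

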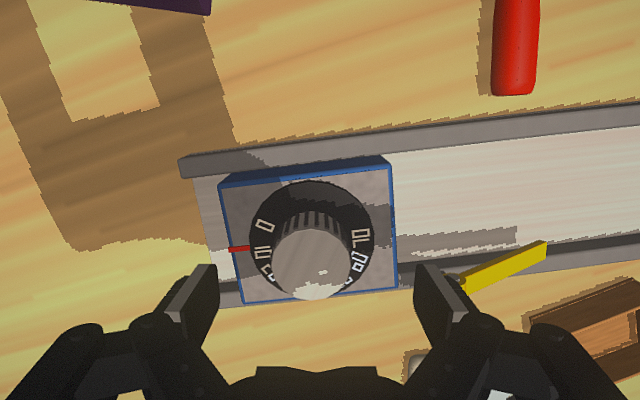

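View pics/s2.png

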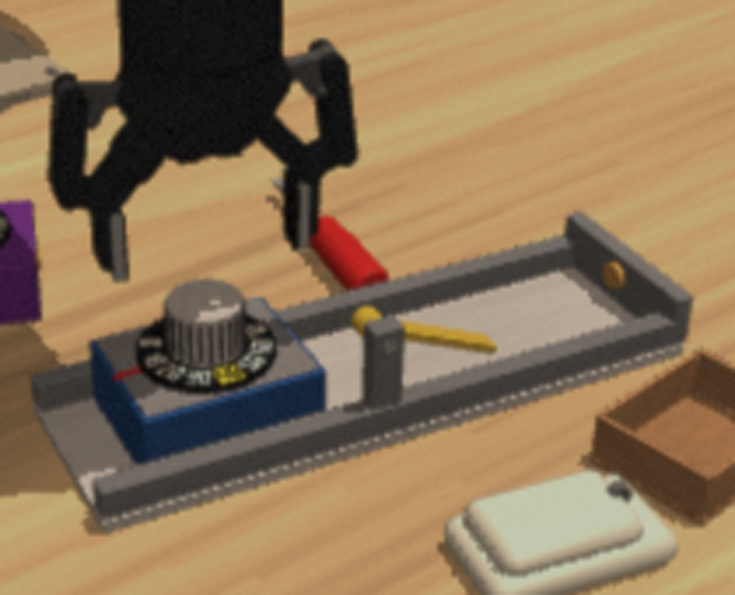

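```bash
python3 - <<'E'
from h import *
from bench import viewer,status
st=status.sense(); s=viewer.snapshot("scene")
p=st["tool_pos"];print(p)
R=Rn.from_euler('xyz',st["tcp_rot"],degrees=True).as_matrix()
X=[p,p-R[:,2]*13,p-R[:,2]*13+R[:,1]*43,p-R[:,2]*13-R[:,1]*43,[527.5,-47.5,82]]
print(((proj(s,X)-[235,130])*3.5).round(0))
w=viewer.snapshot("wrist"); print(proj(w,X,st).round(0))
E
```

```text
[528.56024771 -46.01412955  72.60100652]
[[206. 314.]
 [206. 293.]
 [287. 278.]
 [122. 307.]
 [202. 299.]]
[[315. 249.]
 [315. 260.]
 [403. 260.]
 [228. 260.]
 [312. 256.]]
```

```bash
python3 -m crank '{"slide":[[0,0,0.010],[0,0,0.005],[0,0,0]],"twist":[0,0,0]}' 0 40
python3 -m crank '{"slide":[[0,0,0],[0,0,0],[0,0,0],[0,0,0],[0,0,0]],"twist":[0,0,0,0,0]}' 0.3 40
python3 - <<'E'
from h import *
from bench import viewer,status
s=viewer.snapshot("scene"); crop(s,235,130,445,300,3.5,"s3.png")
print(status.sense())
E
```

```text
time: 3.0
tool_pos: [526.9, -46.4, 54.9]
tcp_rot: [-180.0, -0.1, 162.4]
ft_force: [-0.3, 0.2, -0.1]
finger_gap: 85.0
time: 3.5
tool_pos: [527.7, -46.5, 55.9]
tcp_rot: [180.0, 0.0, 162.4]
ft_force: [-0.3, -1.4, 0.1]
finger_gap: 59.8
{'time': 3.55, 'joint_pos': array([-1.05838947e+01,  4.21500914e+00,  1.05539475e+02, -1.58088906e-03,
        7.02373803e+01, -8.30066628e+01]), 'qd': array([ 0.03857686,  0.06581807,  0.07357162, -0.08574605, -0.05564943,
        0.0474548 ]), 'joint_efforts': array([-6.78570068e-03, -4.94287312e+01, -4.55647302e+01, -9.25934437e-04,
       -3.04371542e-04,  5.03141575e-05]), 'tool_pos': array([527.62848   , -46.51352584,  55.88299669]), 'tcp_rot': array([-1.79999514e+02,  8.25623004e-03,  1.62423303e+02]), 'ft_force': array([-0.07258508, -0.35861316, -0.81274524]), 'wrist_torque': array([-0.0161682 , -0.01418424, -0.03959596]), 'finger_gap': 59.64308915258095}
```

View pics/s3.png

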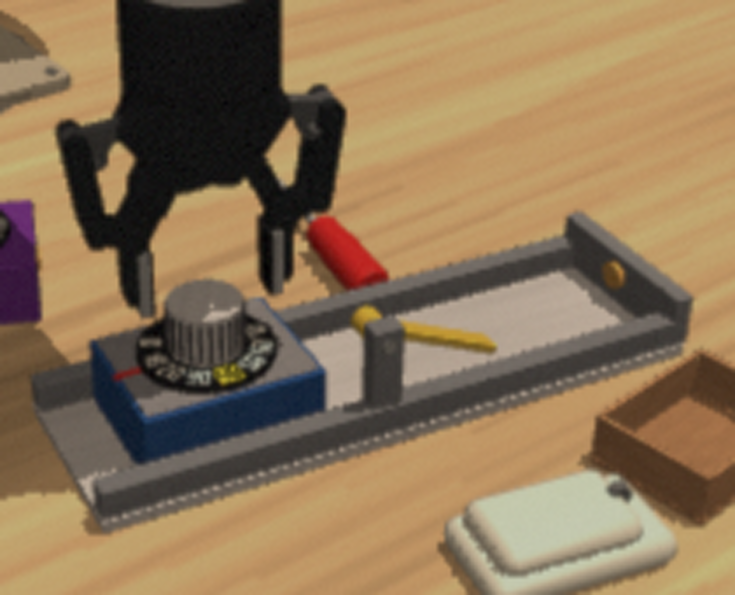

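```bash
python3 -m crank '{"slide":[[0,0,0.004],[0,0,0.003],[0,0,0]],"twist":[0,0,0]}'
python3 - <<'E'
from h import *
from bench import viewer,status
s=viewer.snapshot("scene"); crop(s,260,160,340,250,6.5,"s4.png")
st=status.sense();w=viewer.snapshot("wrist"); cv2.imwrite("pics/w4.png",w["img"][:,:,::-1])
print(st["tool_pos"],st["ft_force"],st["finger_gap"])
E
```

```text
time: 3.85
tool_pos: [526.9, -46.4, 47.9]
tcp_rot: [-180.0, -0.1, 162.4]
ft_force: [-0.3, -0.1, 0.2]
finger_gap: 59.6
[527.15264799 -46.40286306  48.2523987 ] [-0.06016482  0.35838808 -0.32661057] 59.85098243526719
```

View pics/s4.png

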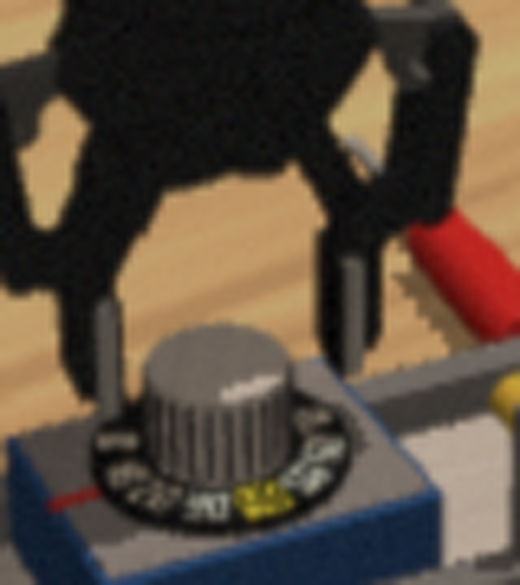

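View pics/w4.png

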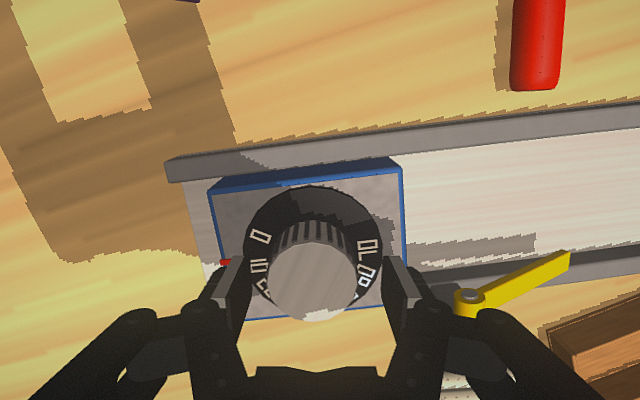

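```bash
python3 -m crank '{"slide":[[0,0,0.005],[0,0,0],[0,0,0]],"twist":[0,0,0]}'
python3 -m crank '{"slide":[[0,0,0],[0,0,0],[0,0,0],[0,0,0],[0,0,0],[0,0,0]],"twist":[0,0,0,0,0,0]}' 0.9 35
python3 - <<'E'
from h import *
from bench import viewer,status
s=viewer.snapshot("scene"); crop(s,260,160,340,250,6.5,"s5.png")
st=status.sense()
print(st["tool_pos"],st["ft_force"],st["wrist_torque"],st["finger_gap"])
E
```

```text
time: 4.25
tool_pos: [527.4, -46.5, 43.5]
tcp_rot: [-180.0, -0.0, 162.4]
ft_force: [0.4, 0.9, 0.2]
finger_gap: 59.6
time: 4.85
tool_pos: [527.8, -46.9, 44.3]
tcp_rot: [-180.0, 0.0, 162.4]
ft_force: [-2.6, -3.6, 5.2]
finger_gap: 38.7
[527.75306868 -46.92307594  44.30284261] [-3.02274632 -2.59951275  5.04193113] [-0.48297908  0.5371458   0.01855589] 38.474185970053256
```

View pics/s5.png

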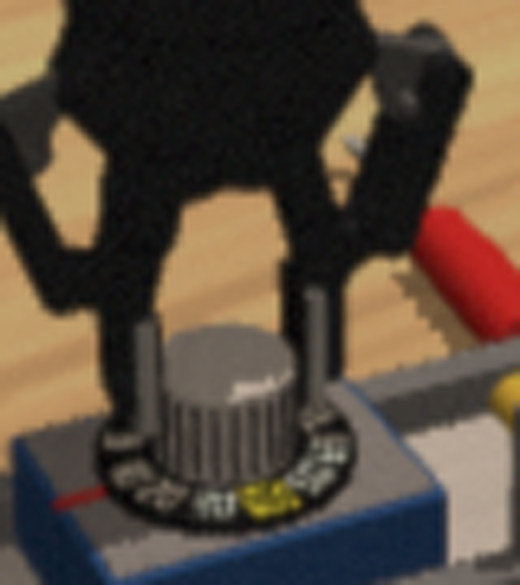

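```bash
python3 -m crank '{"slide":[[0,0,-0.001],[0,0,0],[0,0,0],[0,0,0],[0,0,0],[0,0,0],[0,0,0],[0,0,0]],"twist":[0,0.1,0.14,0.14,0.14,0.14,0.14,0.14]}'
python3 -m crank '{"slide":[[0,0,0],[0,0,0],[0,0,0],[0,0,0],[0,0,0],[0,0,0],[0,0,0],[0,0,0]],"twist":[0.14,0.14,0.14,0.14,0.071,0,0,0]}'
python3 - <<'E'
from h import *
from bench import viewer,status
s=viewer.snapshot("scene"); crop(s,250,160,350,260,5.8,"s6.png")
st=status.sense()
print(st["tool_pos"],st["tcp_rot"],st["ft_force"],st["wrist_torque"],st["finger_gap"])
E
```

```text
time: 5.7
tool_pos: [527.8, -46.4, 44.4]
tcp_rot: [180.0, 0.0, 108.2]
ft_force: [2.6, -1.7, -2.6]
finger_gap: 38.6
time: 6.5
tool_pos: [527.3, -46.3, 44.4]
tcp_rot: [-180.0, -0.0, 72.5]
ft_force: [0.5, -0.5, -4.2]
finger_gap: 38.7
[527.28150551 -46.24849312  44.42267185] [-1.79962168e+02 -9.54402075e-03  7.24982088e+01] [ 1.50890895  0.26065874 -3.99721715] [-0.01982653 -0.27339502 -0.01885742] 38.26647982228059
```

View pics/s6.png

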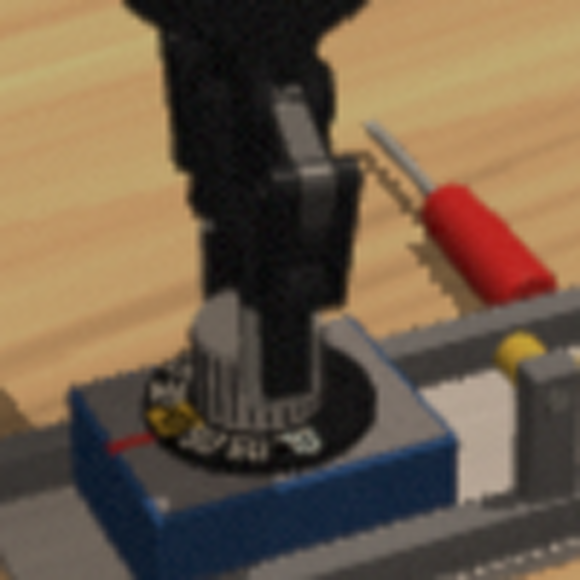

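```bash
python3 -m crank '{"slide":[[0,0,0.0005],[0,0,0],[0,0,0],[0,0,0],[0,0,0],[0,0,0]],"twist":[0,0,0,0,0,0]}' 0.2 35
python3 -m crank '{"slide":[[0,0,-0.02],[0,0,-0.04],[0,0,-0.045],[0,0,-0.025],[0,0,0],[0,0,0]],"twist":[0,0,0,0,0.06,0.06]}' 
python3 - <<'E'
from h import *
from bench import viewer,status
s=viewer.snapshot("scene"); crop(s,250,160,350,260,5.8,"s7.png")
st=status.sense();w=viewer.snapshot("wrist"); cv2.imwrite("pics/w7.png",w["img"][:,:,::-1])
print(st["tool_pos"],st["tcp_rot"],st["ft_force"],st["finger_gap"])
E
```

```text
time: 7.15
tool_pos: [527.6, -46.5, 44.4]
tcp_rot: [180.0, -0.0, 72.4]
ft_force: [0.5, 0.0, -0.3]
finger_gap: 68.6
time: 7.75
tool_pos: [528.6, -46.7, 176.1]
tcp_rot: [179.8, -0.0, 65.4]
ft_force: [-0.4, -0.2, -0.2]
finger_gap: 68.4
[528.02540355 -46.56519816 175.19133317] [ 1.79913964e+02 -2.30492507e-02  6.51872764e+01] [ 0.44912329 -0.76177611 -0.61232022] 68.1449830724985
```

View pics/s7.png

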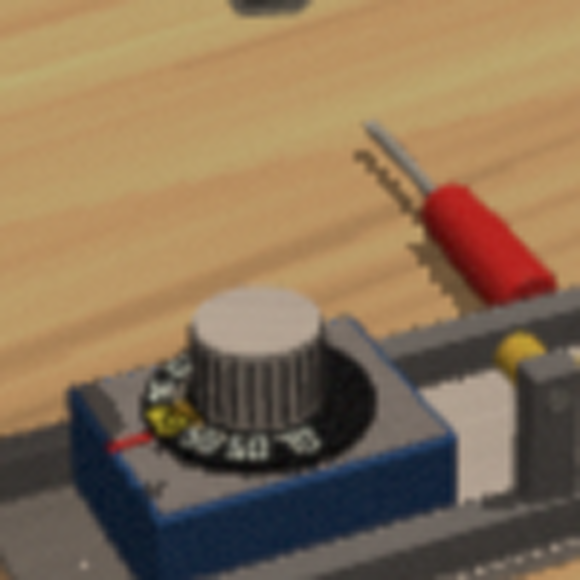

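View pics/w7.png

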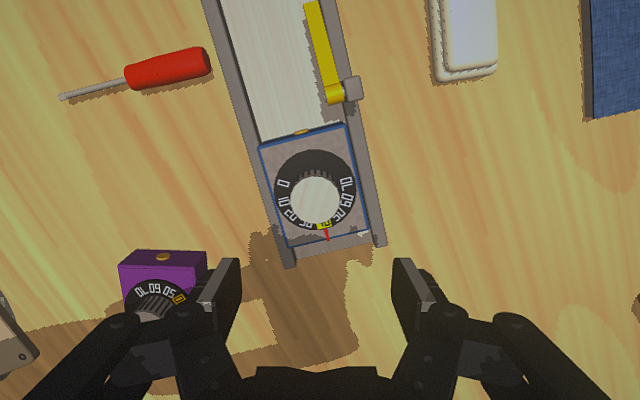

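```bash
python3 -m crank '{"slide":[[0,0,0],[0,0,0],[-0.041,-0.006,0],[-0.041,0,0],[0,0,0.02],[0,0,0.03],[0,0,0.02],[0,0,0]],"twist":[-0.124,-0.124,0,0,0,0,0,0]}' 1 35
python3 - <<'E'
from h import *
from bench import viewer,status
s=viewer.snapshot("scene"); crop(s,210,120,350,280,3.7,"s8.png")
st=status.sense();w=viewer.snapshot("wrist"); cv2.imwrite("pics/w8.png",w["img"][:,:,::-1])
print(st["tool_pos"],st["tcp_rot"],st["ft_force"],st["finger_gap"])
E
```

```text
time: 8.65
tool_pos: [504.2, -125.3, 100.5]
tcp_rot: [-179.6, -0.1, 79.8]
ft_force: [-1.0, 0.8, -0.1]
finger_gap: -0.1
[ 505.54129847 -125.64533225  102.65043665] [-1.79775760e+02 -3.84102243e-02  7.98120959e+01] [ 0.00437153 -0.41932897  0.6001239 ] -0.030902343531043017
```

View pics/s8.png

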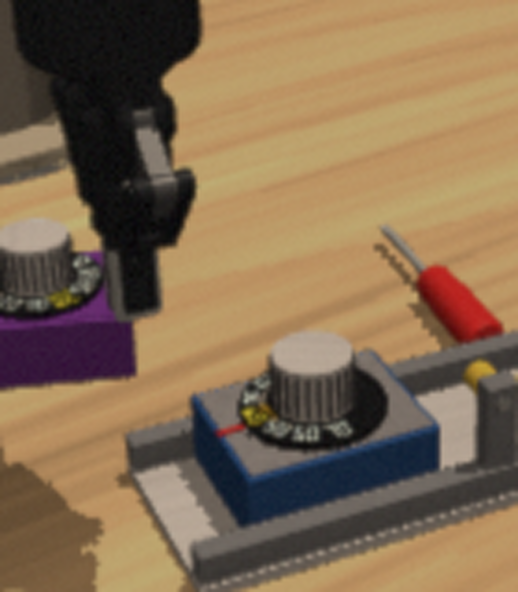

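View pics/w8.png

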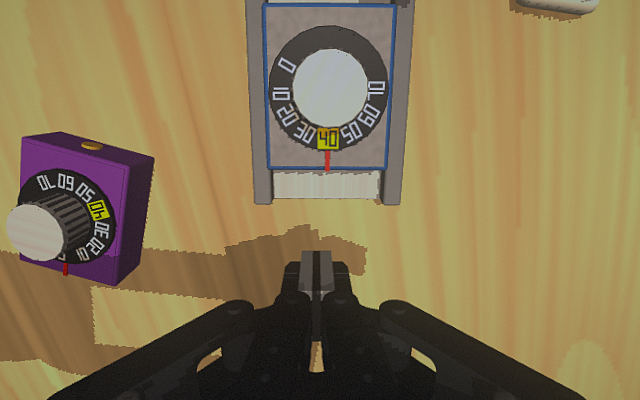

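```bash
python3 -m crank '{"slide":[[0,0,0.03],[0,0,0.025],[0,0,0.01],[0,0,0.005],[0,0,0]],"twist":[0,0,0,0,0]}'
python3 - <<'E'
from h import *
from bench import viewer,status
s=viewer.snapshot("scene"); crop(s,210,120,350,280,3.7,"s9.png")
st=status.sense()
print(st["tool_pos"],st["tcp_rot"],st["ft_force"],st["finger_gap"])
E
```

```text
time: 9.25
tool_pos: [507.6, -126.2, 35.1]
tcp_rot: [180.0, 0.0, 79.8]
ft_force: [0.3, 0.4, -0.1]
finger_gap: -0.1
[ 508.00831672 -126.3708512    35.62017015] [1.79907388e+02 1.64364967e-02 7.97624455e+01] [0.91067111 0.70950141 0.78917734] 0.1330566222786384
```

View pics/s9.png

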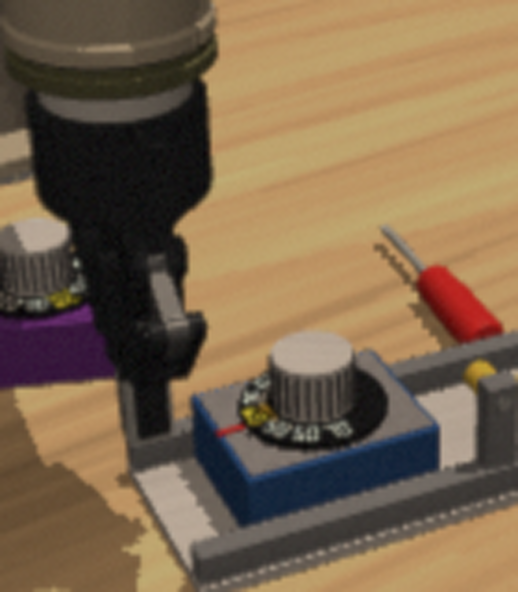

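```bash
python3 - <<'E'
from h import *
from bench import viewer,status
st=status.sense(); s=viewer.snapshot("scene")
p=st["tool_pos"];R=Rn.from_euler('xyz',st["tcp_rot"],degrees=True).as_matrix()
px=[(155,437),(137,437),(172,432),(178,378),(205,325),(203,318),(187,240),(195,355)]
o,d=rays(s,[[210+a/3.7,120+b/3.7] for a,b in px])
for q,dd in zip(px,d):
  out=[]
  for off in (0,11):
    n=R[:,0]; k=((p+n*off-o)@n)/(dd@n); X=o+k*dd; out.append((R.T@(X-p)).round(0)[1:]*[1,-1])
  print(q,out)
E
```

```text
(155, 437) [array([18., 31.]), array([-20.,   3.])]
(137, 437) [array([-12.,  11.]), array([-53., -18.])]
(172, 432) [array([46., 51.]), array([ 9., 24.])]
(178, 378) [array([61., 88.]), array([25., 64.])]
(205, 325) [array([101., 136.]), array([ 68., 115.])]
(203, 318) [array([ 99., 138.]), array([ 66., 117.])]
(187, 240) [array([ 86., 166.]), array([ 52., 147.])]
(195, 355) [array([ 86., 114.]), array([52., 91.])]
```

```bash
python3 -m crank '{"slide":[[0,-0.004,-0.003],[0.01,0,0],[0.008,0,0],[0.008,0,0],[0.008,0,0],[0.008,0,0],[0.008,0,0],[0,0,0]],"twist":[0,0,0,0,0,0,0,0]}'
python3 - <<'E'
from h import *
from bench import viewer,status
s=viewer.snapshot("scene"); crop(s,210,120,370,280,3.7,"s10.png")
st=status.sense();w=viewer.snapshot("wrist"); cv2.imwrite("pics/w10.png",w["img"][:,:,::-1])
print(st["tool_pos"],st["tcp_rot"],st["ft_force"],st["finger_gap"])
E
```

```text
time: 10.15
tool_pos: [512.1, -75.1, 37.2]
tcp_rot: [-180.0, -0.0, 79.8]
ft_force: [0.1, -0.8, 0.2]
finger_gap: -0.2
[512.05794696 -75.62847602  37.18989305] [-1.79987490e+02  1.08856354e-03  7.98018791e+01] [-0.23464095  0.80955188 -0.48808884] -0.16970905923192692
```

View pics/s10.png

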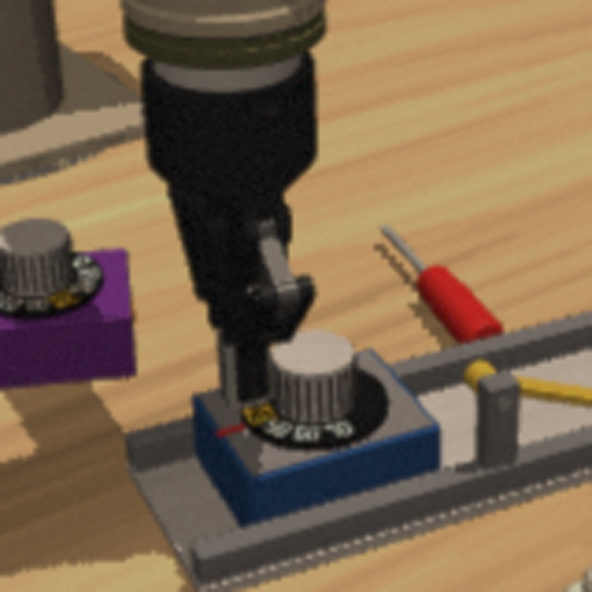

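View pics/w10.png

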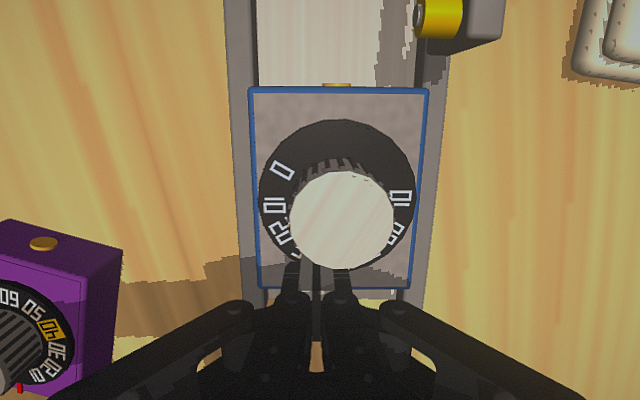

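```bash
python3 -m crank '{"slide":[[-0.02,0,0],[-0.03,0,0],[-0.01,0,0],[0,0,0.005],[0,0,0.005],[0,0,0]],"twist":[0,0,0,0,0,0]}'
python3 - <<'E'
from h import *
from bench import viewer,status
s=viewer.snapshot("scene"); crop(s,230,200,310,280,7,"s11.png")
st=status.sense();w=viewer.snapshot("wrist"); cv2.imwrite("pics/w11.png",w["img"][:,:,::-1])
print(st["tool_pos"],st["tcp_rot"],st["ft_force"],st["finger_gap"])
p=st["tool_pos"]; print((proj(s,[p])-[230,200])*7, proj(w,[p],st))
E
```

```text
time: 10.85
tool_pos: [500.5, -134.2, 26.0]
tcp_rot: [-179.9, -0.0, 79.8]
ft_force: [0.5, -0.4, -0.3]
finger_gap: 0.0
[ 500.75394782 -134.19694961   26.38413409] [-1.79903535e+02 -3.06139686e-02  7.97838285e+01] [0.48738289 0.57490214 0.07254819] -0.15957294501504507
[[ 99.8977148  356.45757811]] [[314.61069468 250.6176698 ]]
```

View pics/s11.png

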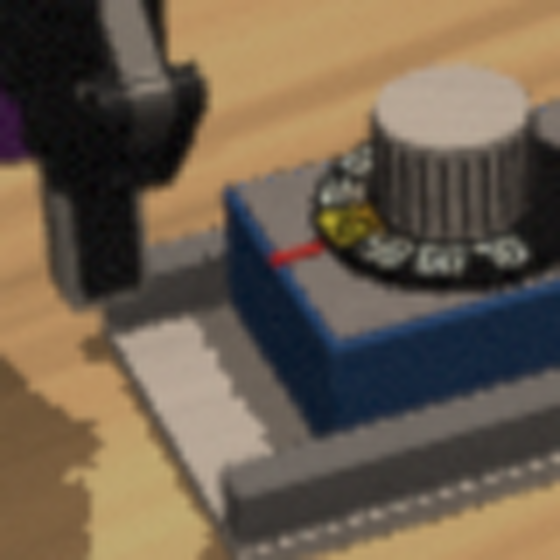

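View pics/w11.png

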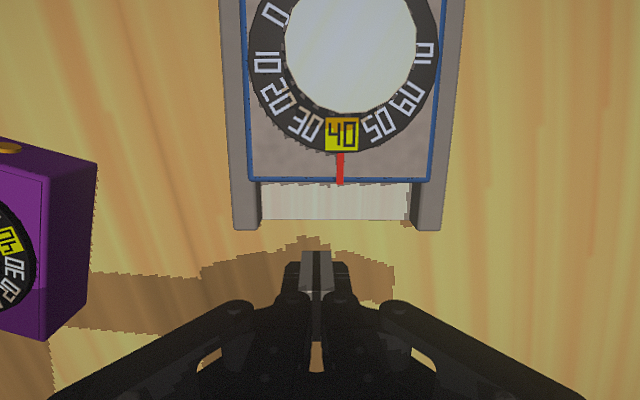

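```bash
python3 -m crank '{"slide":[[0,-0.004,0.005],[0.005,0,0],[0.008,0,0],[0.008,0,0],[0.008,0,0],[0.008,0,0],[0.008,0,0],[0,0,0]],"twist":[0,0,0,0,0,0,0,0]}'
python3 - <<'E'
from h import *
from bench import viewer,status
s=viewer.snapshot("scene"); crop(s,230,150,370,280,5,"s12.png")
st=status.sense();w=viewer.snapshot("wrist"); cv2.imwrite("pics/w12.png",w["img"][:,:,::-1])
print(st["tool_pos"],st["tcp_rot"],st["ft_force"],st["finger_gap"])
E
```

```text
time: 11.75
tool_pos: [505.7, -89.1, 22.4]
tcp_rot: [180.0, -0.0, 79.8]
ft_force: [0.5, 0.2, 0.3]
finger_gap: 0.1
[505.66568438 -89.42560125  22.3550093 ] [ 1.79988450e+02 -3.15849088e-02  7.97939186e+01] [ 0.10724795 -0.73773915  0.26687931] -0.04956911985638258
```

View pics/s12.png

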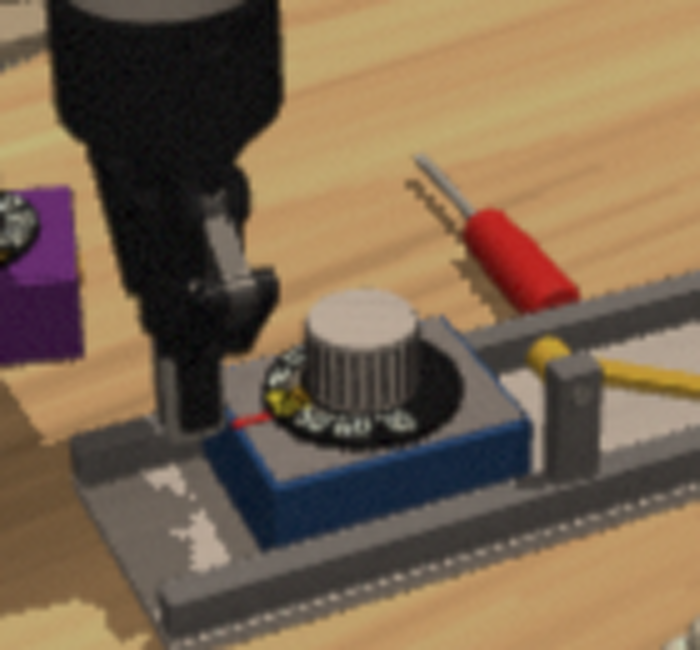

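View pics/w12.png

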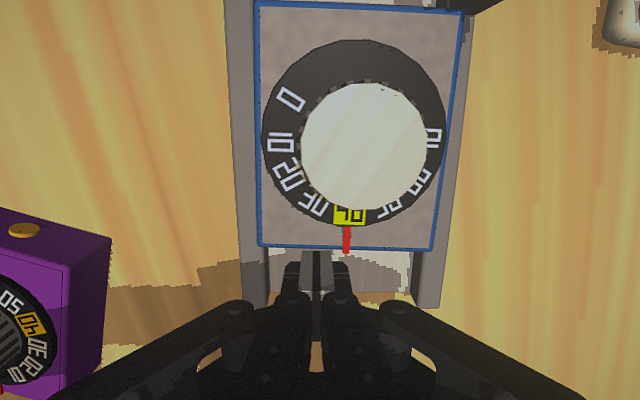

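```bash
python3 -m crank '{"slide":[[0.008,0,0],[0.008,0,0],[0.008,0,0],[0.008,0,0],[0.008,0,0],[0.008,0,0],[0.008,0,0],[0,0,0]],"twist":[0,0,0,0,0,0,0,0]}'
python3 - <<'E'
from h import *
from bench import viewer,status
s=viewer.snapshot("scene"); crop(s,230,150,370,280,5,"s13.png")
st=status.sense();w=viewer.snapshot("wrist"); cv2.imwrite("pics/w13.png",w["img"][:,:,::-1])
print(st["tool_pos"],st["tcp_rot"],st["ft_force"],st["finger_gap"])
E
```

```text
time: 12.65
tool_pos: [515.6, -33.6, 22.3]
tcp_rot: [180.0, -0.1, 79.8]
ft_force: [-0.1, -0.1, 1.0]
finger_gap: -0.5
[515.58841171 -33.8836936   22.27029824] [ 1.79996615e+02 -6.09614920e-02  7.98068257e+01] [-0.31078054 -0.72261254  0.17883886] 0.0021297089166424678
```

View pics/s13.png

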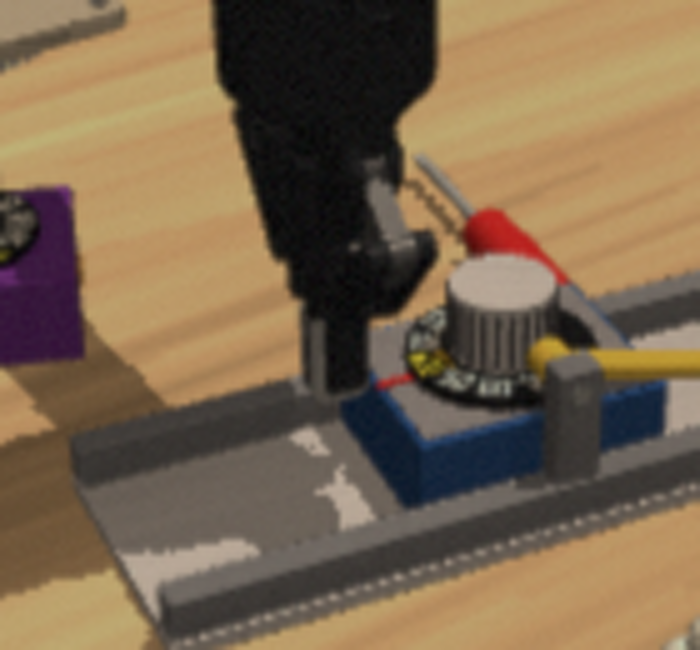

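View pics/w13.png

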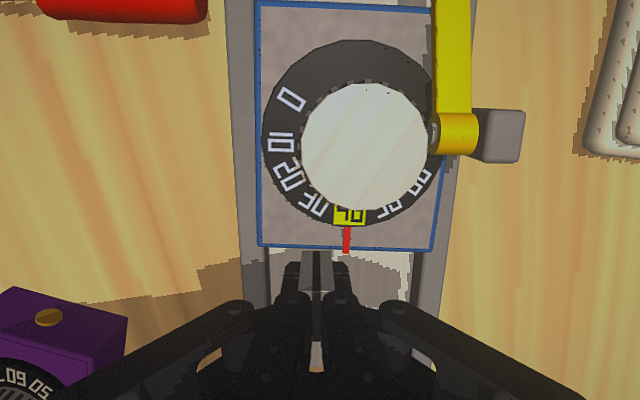

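```bash
python3 -m crank '{"slide":[[-0.003,0,0],[0,0,0.005],[0.006,0,0],[0.008,0,0],[0.008,0,0],[0.008,0,0],[0.008,0,0],[0,0,0]],"twist":[0,0,0,0,0,0,0,0]}'
python3 - <<'E'
from h import *
from bench import viewer,status
s=viewer.snapshot("scene"); crop(s,250,150,390,280,5,"s14.png")
st=status.sense();w=viewer.snapshot("wrist"); cv2.imwrite("pics/w14.png",w["img"][:,:,::-1])
print(st["tool_pos"],st["tcp_rot"],st["ft_force"],st["finger_gap"])
E
```

```text
time: 13.55
tool_pos: [522.0, 0.9, 17.5]
tcp_rot: [180.0, -0.1, 79.8]
ft_force: [-0.5, 0.2, 0.5]
finger_gap: -0.5
[5.22174574e+02 4.48795534e-01 1.76355786e+01] [ 1.79954272e+02 -4.88856548e-02  7.98152642e+01] [ 0.2847088  -0.60756885  0.53938345] 0.04127892899301554
```

View pics/s14.png

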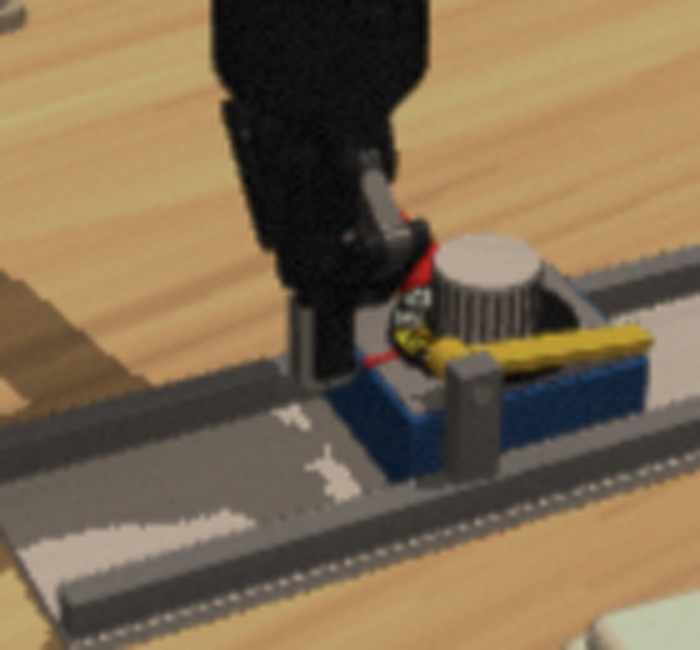

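View pics/w14.png

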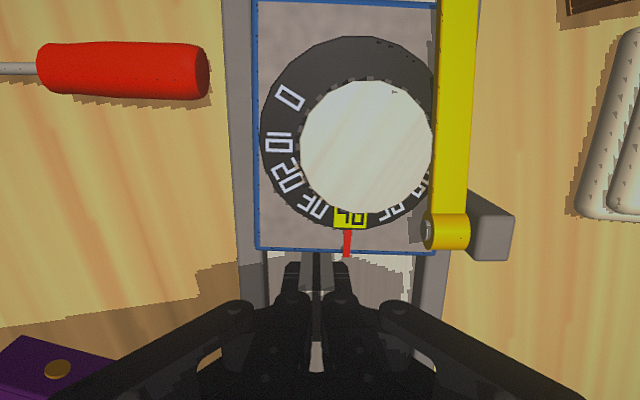

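```bash
python3 - <<'E'
from h import *
from bench import viewer,status
st=status.sense(); s=viewer.snapshot("scene"); w=viewer.snapshot("wrist")
p=st["tool_pos"];R=Rn.from_euler('xyz',st["tcp_rot"],degrees=True).as_matrix()
px={"kn bottom":(385,303),"kn right":(430,235),"tip L":(295,382),"tip R":(355,375),"pin top":(442,342),"post top":(472,355)}
o,d=rays(s,[[250+a/5,150+b/5] for a,b in px.values()])
for q,dd in zip(px,d):
  for y in (0,14,25,33,40,54):
    n=R[:,1]; k=((p+n*y-o)@n)/(dd@n); X=o+k*dd; t=R.T@(X-p); print(q,y,"toolx",t[0].round(),"z",X[2].round(), end=" | ")
  print()
px=[(410,303),(400,297),(345,262),(440,325),(470,345),(440,305),(428,245),(468,245)]
o,d=rays(w,px,st)
for q,dd in zip(px,d):
  for z in (40,60,70,80,95,110):
    X=o+(z-o[2])/dd[2]*dd; print(q,z,(R.T@(X-p))[:2].round(),end=" | ")
  print()
E
```

```text
kn bottom 0 toolx 29.0 z 64.0 | kn bottom 14 toolx 22.0 z 73.0 | kn bottom 25 toolx 16.0 z 81.0 | kn bottom 33 toolx 12.0 z 87.0 | kn bottom 40 toolx 8.0 z 92.0 | kn bottom 54 toolx 1.0 z 101.0 | 
kn right 0 toolx 48.0 z 88.0 | kn right 14 toolx 40.0 z 98.0 | kn right 25 toolx 34.0 z 105.0 | kn right 33 toolx 30.0 z 110.0 | kn right 40 toolx 26.0 z 115.0 | kn right 54 toolx 18.0 z 124.0 | 
tip L 0 toolx -8.0 z 39.0 | tip L 14 toolx -15.0 z 49.0 | tip L 25 toolx -20.0 z 58.0 | tip L 33 toolx -23.0 z 64.0 | tip L 40 toolx -27.0 z 69.0 | tip L 54 toolx -33.0 z 79.0 | 
tip R 0 toolx 17.0 z 35.0 | tip R 14 toolx 10.0 z 45.0 | tip R 25 toolx 4.0 z 54.0 | tip R 33 toolx 0.0 z 60.0 | tip R 40 toolx -3.0 z 65.0 | tip R 54 toolx -10.0 z 75.0 | 
pin top 0 toolx 54.0 z 39.0 | pin top 14 toolx 46.0 z 49.0 | pin top 25 toolx 40.0 z 58.0 | pin top 33 toolx 36.0 z 64.0 | pin top 40 toolx 32.0 z 69.0 | pin top 54 toolx 24.0 z 79.0 | 
post top 0 toolx 68.0 z 29.0 | post top 14 toolx 60.0 z 40.0 | post top 25 toolx 53.0 z 48.0 | post top 33 toolx 49.0 z 54.0 | post top 40 toolx 45.0 z 59.0 | post top 5
[... 601 characters left out ...]
 45.] | (440, 325) 95 [11. 38.] | (440, 325) 110 [23. 32.] | 
(470, 345) 40 [-43.  80.] | (470, 345) 60 [-26.  69.] | (470, 345) 70 [-18.  63.] | (470, 345) 80 [-9. 57.] | (470, 345) 95 [ 4. 49.] | (470, 345) 110 [16. 40.] | 
(440, 305) 40 [-19.  61.] | (440, 305) 60 [-5. 52.] | (440, 305) 70 [ 1. 48.] | (440, 305) 80 [ 8. 44.] | (440, 305) 95 [18. 37.] | (440, 305) 110 [28. 31.] | 
(428, 245) 40 [13. 52.] | (428, 245) 60 [22. 44.] | (428, 245) 70 [27. 41.] | (428, 245) 80 [31. 37.] | (428, 245) 95 [38. 32.] | (428, 245) 110 [44. 26.] | 
(468, 245) 40 [13. 70.] | (468, 245) 60 [22. 60.] | (468, 245) 70 [26. 55.] | (468, 245) 80 [31. 50.] | (468, 245) 95 [38. 43.] | (468, 245) 110 [44. 35.] |
```

```bash
python3 -m crank '{"slide":[[0.008,0,0],[0.008,0,0],[0.008,0,0],[0.008,0,0],[0.008,0,0],[0,0,0]],"twist":[0,0,0,0,0,0]}'
python3 - <<'E'
from h import *
from bench import viewer,status
s=viewer.snapshot("scene"); crop(s,270,140,430,270,5,"s15.png")
st=status.sense();w=viewer.snapshot("wrist"); cv2.imwrite("pics/w15.png",w["img"][:,:,::-1])
print(st["tool_pos"],st["tcp_rot"],st["ft_force"],st["finger_gap"])
E
```

```text
time: 14.35
tool_pos: [529.1, 39.2, 17.5]
tcp_rot: [180.0, -0.0, 79.8]
ft_force: [0.0, -0.1, 0.2]
finger_gap: -0.1
[528.95715848  39.069939    17.43517843] [ 1.79982655e+02 -2.16366101e-02  7.97623560e+01] [-0.80699443  0.24030229  0.21206779] 0.1770099653299431
```

View pics/s15.png

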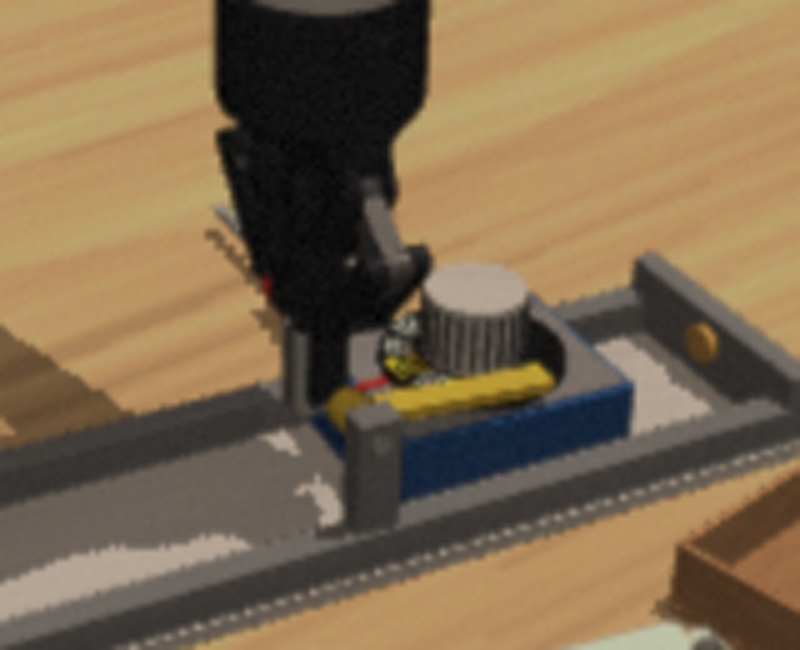

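View pics/w15.png

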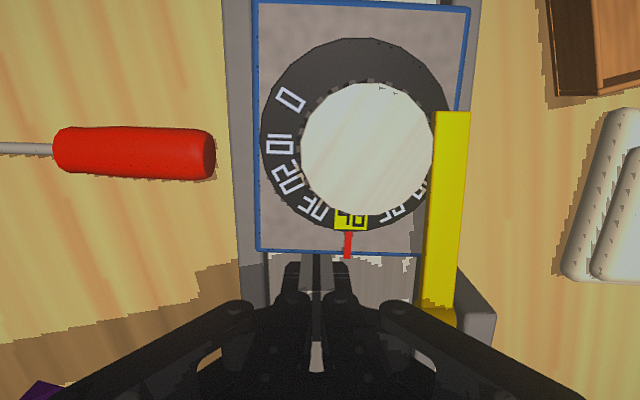

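```bash
python3 -m crank '{"slide":[[0.008,0,0],[0.008,0,0],[0.008,0,0],[0.008,0,0],[0.008,0,0],[0.008,0,0],[0,0,0]],"twist":[0,0,0,0,0,0,0]}'
python3 - <<'E'
from h import *
from bench import viewer,status
s=viewer.snapshot("scene"); crop(s,290,140,450,270,5,"s16.png")
st=status.sense();w=viewer.snapshot("wrist"); cv2.imwrite("pics/w16.png",w["img"][:,:,::-1])
print(st["tool_pos"],st["tcp_rot"],st["ft_force"],st["finger_gap"])
E
```

```text
time: 15.15
tool_pos: [537.4, 86.3, 17.3]
tcp_rot: [180.0, -0.0, 79.8]
ft_force: [-0.8, -0.9, -0.4]
finger_gap: -0.1
[537.27613267  86.13192177  17.2376956 ] [-1.79992140e+02 -1.71764908e-02  7.97575882e+01] [-0.6552628   0.04710035  0.16360841] -0.22534140435976496
```

View pics/s16.png

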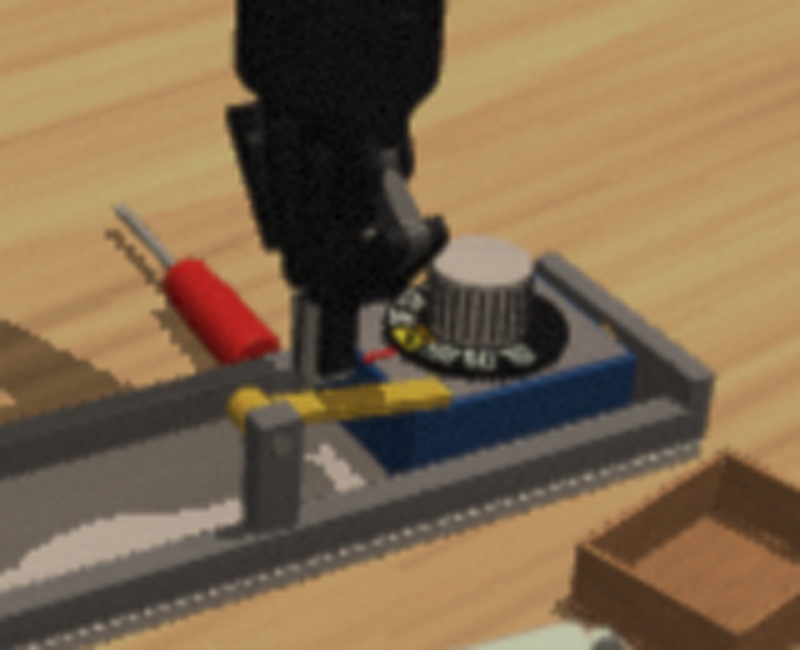

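View pics/w16.png

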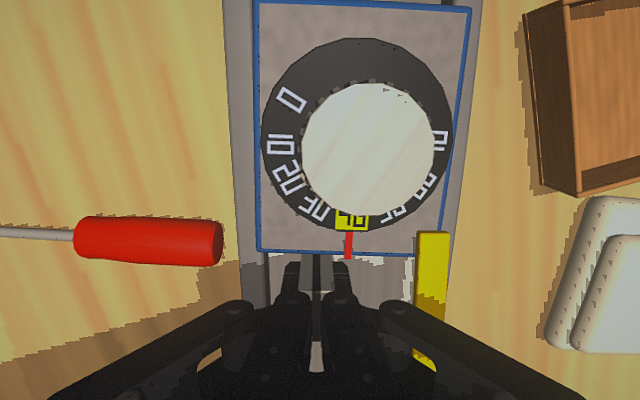

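```bash
python3 -m crank '{"slide":[[0.004,0,0],[0.004,0,0],[0.003,0,0],[0.002,0,0],[0,0,0]],"twist":[0,0,0,0,0]}'
python3 - <<'E'
from h import *
from bench import viewer,status
s=viewer.snapshot("scene"); crop(s,290,140,450,270,5,"s17.png")
st=status.sense()
print(st["tool_pos"],st["tcp_rot"],st["ft_force"],st["finger_gap"])
E
```

```text
time: 15.75
tool_pos: [539.5, 98.5, 17.2]
tcp_rot: [-180.0, 0.0, 79.7]
ft_force: [-1.1, -4.0, 0.5]
finger_gap: -0.2
[539.4866271   98.49807505  17.18836858] [-1.79986402e+02  1.59391581e-02  7.97417231e+01] [-0.96097119 -3.96544663 -0.14672366] -0.10804043841950149
```

View pics/s17.png

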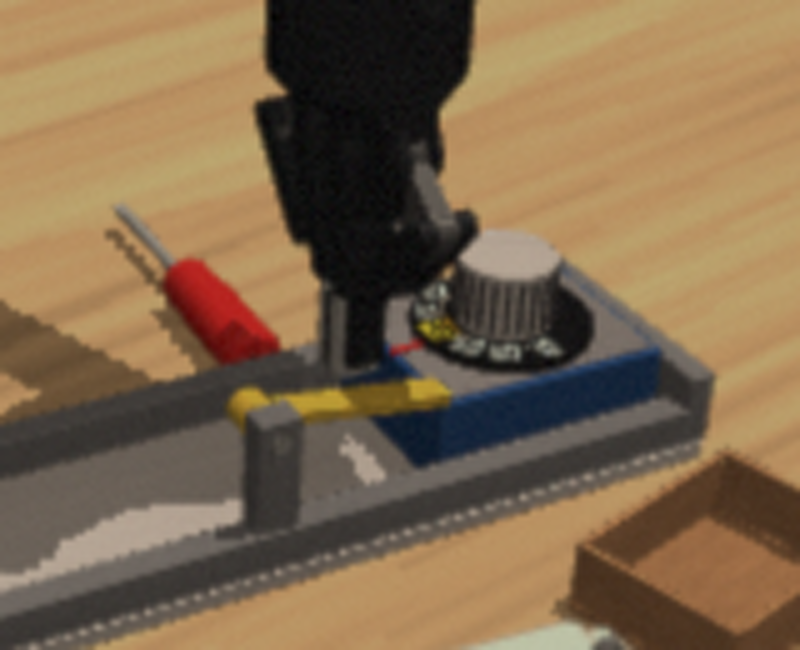

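```bash
python3 -m crank '{"slide":[[0.003,0,0],[0.002,0,0],[0.002,0,0],[0,0,0]],"twist":[0,0,0,0]}'
python3 - <<'E'
from h import *
from bench import viewer,status
s=viewer.snapshot("scene"); crop(s,290,140,450,270,5,"s18.png")
st=status.sense()
print(st["tool_pos"],st["tcp_rot"],st["ft_force"],st["finger_gap"])
E
```

```text
time: 16.2
tool_pos: [541.2, 101.3, 17.3]
tcp_rot: [179.9, 0.4, 79.7]
ft_force: [0.5, -23.8, 3.2]
finger_gap: 0.0
[541.18943297 101.24027807  17.31203093] [179.93359714   0.35435014  79.69579942] [ -0.31680631 -23.1417088    1.36191486] -0.3271267954374222
```

View pics/s18.png

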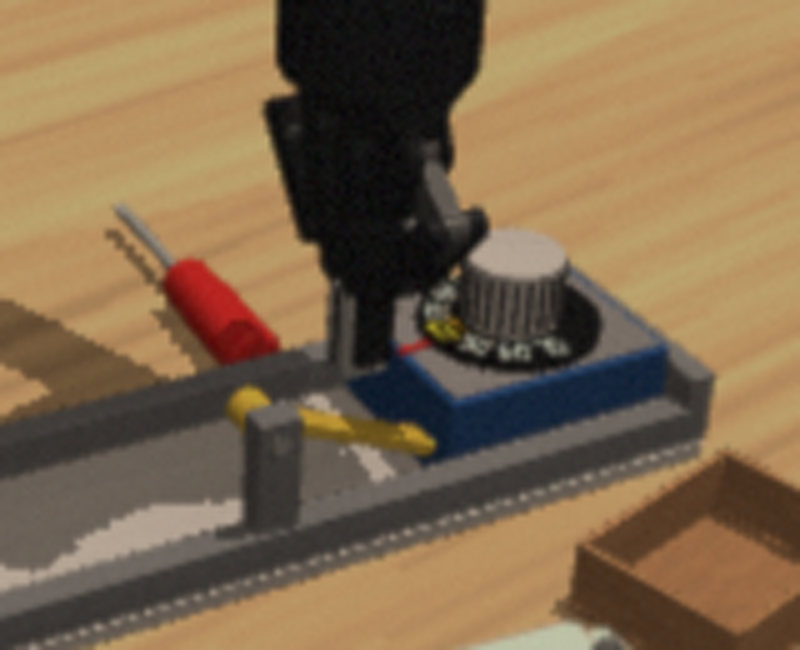

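```bash
python3 -m crank '{"slide":[[-0.004,0,0],[-0.004,0,0],[-0.004,-0.003,0],[0,0,-0.02],[0,0,-0.04],[0,0,-0.045],[0,0,-0.045],[0,0,0]],"twist":[0,0,0,0,0,0,0,0]}'
python3 - <<'E'
from h import *
from bench import viewer,status
s=viewer.snapshot("scene"); crop(s,290,140,450,270,5,"s19.png")
st=status.sense();w=viewer.snapshot("wrist"); cv2.imwrite("pics/w19.png",w["img"][:,:,::-1])
print(st["tool_pos"],st["tcp_rot"],st["ft_force"],st["finger_gap"])
t=viewer.snapshot("top"); crop(t,210,70,430,250,3.6,"t19.png")
E
```

```text
time: 17.05
tool_pos: [540.1, 95.2, 175.6]
tcp_rot: [179.3, -0.2, 79.8]
ft_force: [1.1, 0.3, 0.5]
finger_gap: 0.1
[538.47502866  95.03744292 171.99179526] [ 1.79541096e+02 -1.59890020e-01  7.97786191e+01] [ 0.13192737 -0.19938125  0.18714601] 0.1766150904573251
```

View pics/s19.png

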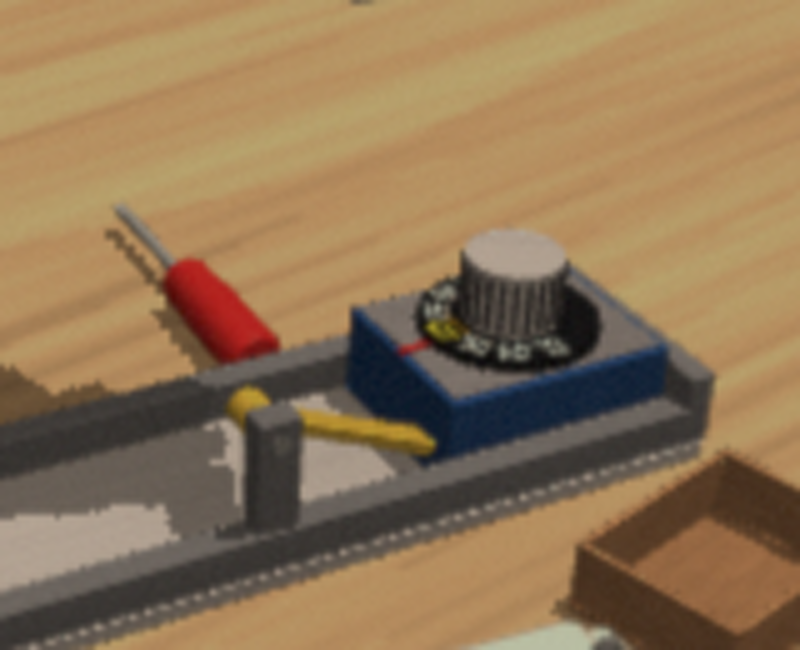

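View pics/w19.png

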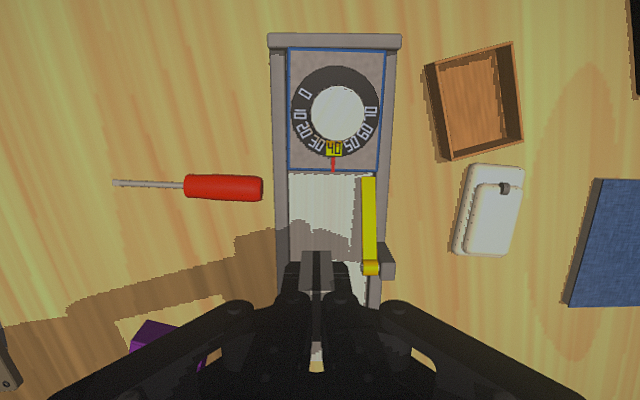

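View pics/t19.png

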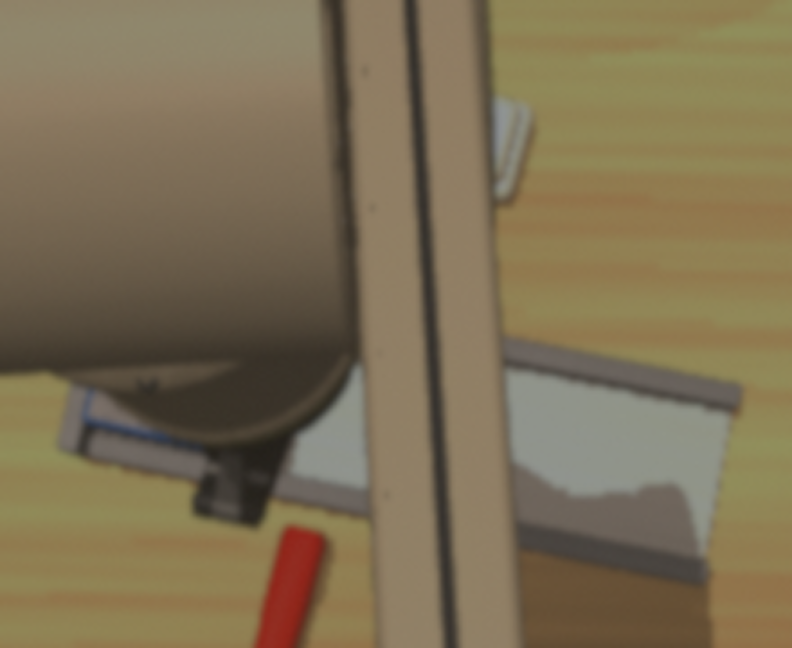

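Everything checks out: the module sits against the stop, the catch is down just behind the rear face, 40 is at the red index, and the arm is clear. I'll hand in.

```bash
python3 -m crank '{"slide":[[0,0,0],[0,0,0],[0,0,0]],"twist":[0,0,0]}'; python3 -c "
from bench import hand_in
print(hand_in())"
```

```text
time: 17.5
tool_pos: [534.9, 94.3, 165.8]
tcp_rot: [-179.9, 0.0, 79.7]
ft_force: [0.9, 0.7, 0.0]
finger_gap: -0.1
the job is handed in; nothing more can be done
None
```

I turned the sleeve from 10 to 40, pushed the module home against the end stop and handed in at 17.5 s. No verdict came back.

**Sleeve:** I gripped the barrel, turned it 90° clockwise and let go. The wrist picture after release, before the module had moved, showed 40 at the red index line.

**Push:** I pushed the module's rear face with the shut fingers, kept to the side away from the catch. The module lifted the catch, and the catch dropped behind it as the force rose to about 23 N at the stop.

**Last checks:**
- The final pictures show 40 still at the index, the module flat against the stop, and the catch down just behind its rear face.
- The arm is well clear, with the measured force near zero. The driver, tray and mouse look undisturbed.
- I judged all of this by eye from the pictures. I did not measure the final module position or the catch angle, and the arm blocked most of the last top view.

**What disagreed:** In the pictures the fingertips sat about 10–20 mm higher than the reported tool height. Because of that, my first push passed over the module's top without moving it or registering a force. I backed off, lowered the tool in steps, and the next push worked.

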